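# Index the drilling stop and lock it

### The arm

A 6-joint arm with a two-finger parallel gripper is mounted at the origin on the work surface. World frame = base frame: x ahead of the robot, y to its left, z up, the work surface at z = 0. Lengths are in m, angles in degrees, forces in N, time in s.
With the tool pointing down it reaches from about 0.35 to 0.875 m from the base axis. Payload 4.2 kg.
Tool frame: the origin (TCP) lies midway between the tips of the shut fingers; the grasp point (between the pads) lies 19 mm behind it (r.grasp_offset is the distance from the TCP to the grasp point, in m); z points along the fingers, y is the direction in which the jaws open and shut (so a half turn about z gives the same grasp; the last joint's range is limited). The gripper opens to 87 mm and grips with 3 to 60 N. Pads are 19 mm wide; open, the fingers measure 117 mm over their backs; the gripper's body (75 mm by 190 mm) begins 51 mm behind the grasp point.
Start: joints at [-54.167, 22.042, 0.453, 0, -68.411, -14.817], TCP at [0.224, -0.583, 0.223] pointing down, gripper open.
Joint ranges: [-179.83, 179.83], [-69.29, 118.12], [-61.27, 80.66], [-181.25, 117.63], [-171.15, -9.14], [-177.46, 177.46]. Speed limits (degrees/s): [159.86, 159.86, 180, 180, 180, 180].

### API

Orientations are given as a 3x3 rotation matrix whose columns are the frame's x, y, z axes.
In Python, from station import r gives the robot as it stands.
- The arm moves only by the shell command python3 -m crank 'ROWS'. ROWS is JSON, a list of rows, each a list of 3 entries, a list of its own where there are three numbers: the closure, from -1 (fully open) to 1 (shut), so that 0 is half open, then the shift along the tool's x, y, z as a fraction of full scale, then the turn, a rotation vector about the tool's x, y, z as a fraction of full scale. In form: [[fingers, [dx, dy, dz], [wx, wy, wz]], ...]. A call has 1 to 8 rows; each row shifts and turns the commanded pose from where the row before left it, along the tool's axes as they then stand; what a row does not reach is not made up. Full scale, the value 1, is 100 mm for a shift and 45 degrees for a turn. A row lasts 1/10 s, in which the tool goes at most 50 mm and 8.59 degrees, less where a joint would pass 70% of its speed; a pose out of reach is approached as far as the arm can. A call with a number of a shift or a turn outside -1 to 1 is refused whole. A call with a gripper value outside its range is refused whole. The fingers move at their own pace and stop on an object; the grip force is fixed at half the most. Time passes only in rows, so rows that do not move let the fingers close. It gives the time, the measured TCP pose, the force and the opening at its end, in the units of the state.
- r.sense(): the state, without advancing time (a new reading comes with each control period).
- r.capture(name): name is "side" or "top" or "wrist"; returns a dict with "img" (420x560x3 uint8, blue, green, red), "fx", "fy", "cx", "cy" (pixels), "R" (3x3) and "t" (3): a world point X has camera coordinates R X + t. Camera axes: x right, y down, z forward; pixel columns grow to the right and rows downward; lengths in m; the calibration is good to about 2 mm. A picture is of the moment at which its call begins. There is no depth.
- r.finish_job(): hands the job in, once; it reports no verdict.
The state is a dict: "time_s": time; "joints": joint angles; "joint_velocities": joint speeds; "effort": joint torques, N m; "tcp_pos": TCP position; "ee_rot": TCP orientation; "wrist_force": force on the tool from outside, world axes, zero at the start; "moment": the same for the moment, N m; "gripper_width": opening from 0.0 (shut) to 1.0 (fully open).
Only numpy, scipy, OpenCV 4.12 (cv2) and the standard library are available. Lean on these libraries where they do the work, as an engineer would, in place of code of your own. Each camera call takes 0.05 s, during which the arm holds its last target.

### The job

Push the sliding stop along its aluminium rail with a fingertip until its spring pin drops into the notch at the index clamp that has the tall upright plate, then press the stop's raised locking lever fully down flat and take the hand away. Only push and press: do not pull up the pin's knob, and leave the tools and other things lying about where they are.

Things in the scene. Friction and masses are not known exactly. Their poses are not given: they have to be found in the camera images.
- rail: Aluminium rail fixed to the bench, 440 mm long (its y axis runs along it), 40 mm wide (x) and 24 mm high, with a black end block at each end (64 x 16 x 34 mm high, centres 207 mm from the middle). Origin: middle of the rail at bench level; its -x side faces the robot. It stands differently each time (place and yaw).
- stop (a joint): The sliding stop (carriage) on the rail: its travel in m along the rail's +y axis, 0 at the middle of the rail, range -0.16 to 0.16. It cannot leave the rail. Friction about 1.2 N plus 6 N per m/s.
- stop_mark (a point): Point of the stop under its spring pin, on the rail's centre line at the height of the rail's top (24 mm). The stop is an aluminium block 50 mm long along the rail (25 mm each way from here); its flat vertical end faces, for pushing, span rail x -32 to +20 mm and 32 to 54 mm above the bench (from x -32 to -22 mm they go down to 4 mm above the bench).
- pin (a joint): Height in m of the stop's vertical spring pin: 0 on the rail's top or fully down in a notch, 0.003 on the crest of a ridge. Its round tip (5 mm radius) is pressed down with 5 N plus 0.4 N per mm of rise. On top it carries a black knob of 18 mm diameter, 60 to 71 mm above the bench, on the pin's axis, which must not be pulled up (over 7 mm is a failure).
- index_tall: TARGET index clamp: two half-round steel ridges across the rail's top (3 mm high, 16 mm apart along the rail), the notch between them; behind the rail (x 21 to 35 mm from its centre line) a steel block 34 mm long, 30 mm high, with an upright plate 34 mm wide, 4 mm thick, its top 70 mm above the bench. Origin: below the notch at bench level, axes as the rail's.
- index_tall_notch (a point): Centre of the TARGET notch, on the rail's centre line at its top (24 mm). From about 16 mm short of it the push rises to 8 or 9 N, falls away at the crest 8 mm short, and the stop springs into the notch by itself. A push over about 8 N from there drives it out over the second ridge, so the pushing hand must stop while the stop's mark is within about 6 mm of the notch.
- index_low_notch (a point): Centre of the other notch, not the one wanted, on a like clamp without a plate: its block carries only a flat round screw head of 20 mm diameter, its top 38 mm above the bench. Which clamp is on the left and which on the right varies; the stop starts between them.
- lever (a joint): Angle in rad of the stop's locking lever: 0 raised (sloping up by 0.65 rad above level, towards the robot), 0.65 fully down, level. Its hinge axis is parallel to the rail, 16 mm towards the robot (-x) from the pin and 58.5 mm above the bench. It stays where it is left; pressing it takes about 1.5 N on its pad, and it comes to a firm stop.
- lever_pad (a point): Middle of the top of the lever's thumb pad (18 x 24 mm), 44 mm from the hinge. In the rail's axes it lies about 48 mm on the robot's side of the pin (-x) and 89 mm above the bench when raised, and 60 mm from the pin and 63 mm above the bench when down. The lever is 53 mm long from the hinge, dark steel.
- workpiece: Bystander, loose: light wooden strip 45 x 150 x 18 mm, lying behind the rail. Origin under its centre.
- compass: Bystander, loose: steel pair of compasses about 130 x 45 mm, lying flat behind the rail, 29 mm high at its hinge screw. Origin under its middle.
- punch: Bystander, loose: steel nail punch 115 mm long, 10 mm thick, lying in front of the rail. Origin under its middle.
- jar: Bystander, loose: glass screw jar 42 mm diameter, 58 mm high, standing in front of the rail. Origin under its centre.
- mallet: Bystander, loose: mallet lying on the right, green rubber head 56 mm diameter x 100 mm, wooden handle, 290 mm long in all. Origin under its middle.
- spanner: Bystander, loose: steel spanner lying on the left. Origin under its middle.

How it is judged (in metres and radians):
On the way, in this order (a step that is already met when the one before it is completed fails the run):
1. the stop's pin has dropped into the notch at the clamp with the tall plate, the lever still up (y of stop_mark in the frame of index_tall_notch between -0.003 and 0.003 m and value of joint pin below 0.0012 m and value of joint lever below 0.4 rad), for 0.2 s.
2. the locking lever has been pressed down flat (value of joint lever above 0.55 rad), for 0.2 s.
At the end, for the whole second after the job is handed in: the stop rests with its mark within 3 mm of the target notch and its pin down (less than 1.2 mm up), at rest, and the lever is within 0.1 rad of fully down (y of stop_mark in the frame of index_tall_notch between -0.003 and 0.003 m and value of joint pin below 0.0012 m and velocity of joint stop between -0.01 and 0.01 m/s and value of joint lever above 0.55 rad); the robot touches nothing.
It fails at once if the pin's knob is pulled up by more than 7 mm (value of joint pin above 0.007 m).
It fails at once if a loose tool or other bystander is moved or lifted by more than 20 mm (distance of any of workpiece, compass, punch, jar, mallet, spanner from where it was at the start of the episode above 0.02 m).
It also fails if it takes over 42 s, if anything falls off the work surface, if the arm or the gripper's body presses on something with over 40 N, if the wrist force passes 120 N, or if a joint passes its speed limit or range.

## Working session

There is one attempt and no reset: what is moved stays moved. The work goes in short steps, Python scripts to look and compute and a shell command to move; the robot and the scene stay as the last step left them, time stands still between calls to the robot, and variables do not carry over. Pictures are saved under pics/ and viewed, and the job is handed in when it is done.

```bash
mkdir -p pics; ls
python3 - <<'E'
from station import r
import cv2,numpy as np,pickle
s=r.sense();print(s['time_s'],s['tcp_pos'],np.round(s['ee_rot'],3),s['wrist_force'],s['gripper_width'])
d={}
for n in("top","side"):
    c=r.capture(n);d[n]=c;cv2.imwrite(f"pics/{n}0.png",c["img"])
pickle.dump(d,open("c0.pkl","wb"))
E
```

```text
pics
0.0 [ 0.22393676 -0.58284442  0.2214176 ] [[-0.934 -0.358 -0.001]
 [-0.358  0.934  0.002]
 [ 0.     0.002 -1.   ]] [-0.39217468 -0.20143151  0.43430888] 0.9989318816503938
```

View pics/top0.png

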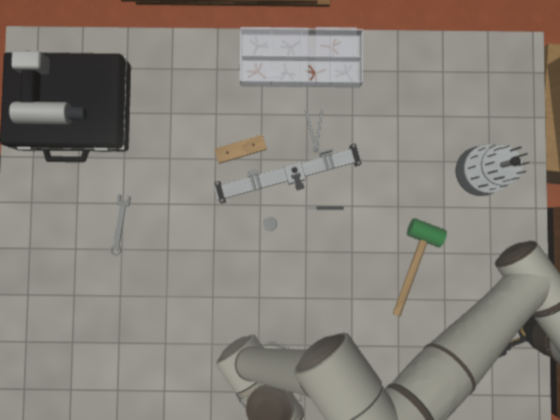

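View pics/side0.png

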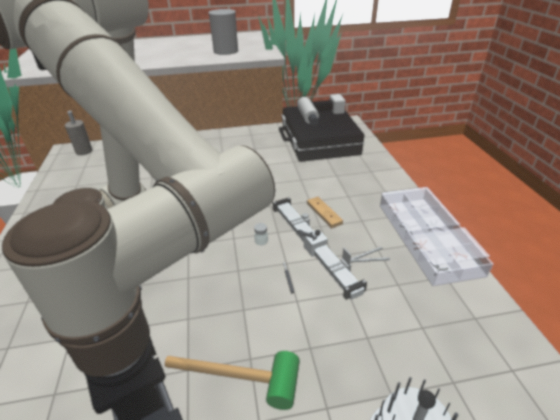

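```bash
python3 - <<'E'
import cv2,numpy as np,pickle
d=pickle.load(open("c0.pkl","rb"))
a=d["top"]["img"][135:225,205:370];cv2.imwrite("pics/topz.png",cv2.resize(a,None,fx=4.8,fy=4.8,interpolation=cv2.INTER_CUBIC))
a=d["side"]["img"][185:305,235:395];cv2.imwrite("pics/sidez.png",cv2.resize(a,None,fx=5,fy=5,interpolation=cv2.INTER_CUBIC))
for n in d:
    c=d[n];print(n,c["fx"],c["cx"],c["cy"],np.round(c["R"],4).tolist(),c["t"], -c["R"].T@c["t"])
E
cat > h.py <<'E'
import numpy as np
def ray(c,u,v,z):
    R=np.array(c["R"]);t=np.array(c["t"]);C=-R.T@t
    d=R.T@np.array([(u-c["cx"])/c["fx"],(v-c["cy"])/c["fy"],1]);return C+d*(z-C[2])/d[2]
def proj(c,X):
    p=np.array(c["R"])@np.array(X)+np.array(c["t"]);return np.array([c["fx"]*p[0]/p[2]+c["cx"],c["fy"]*p[1]/p[2]+c["cy"]])
E
```

```text
top 478.1651649626396 273.4261424365434 202.75533503000466 [[0.0128, -0.9999, -0.0025], [-0.9984, -0.0127, -0.0553], [0.0552, 0.0032, -0.9985]] [-0.01033038  0.51779218  1.3995248 ] [ 0.43976784 -0.00819566  1.42598114]
side 385.26030432493985 279.8233867673378 208.88776750677758 [[0.983, -0.1825, -0.0185], [-0.1253, -0.5945, -0.7942], [0.134, 0.7831, -0.6073]] [-0.50299008  0.15748761  1.10137893] [ 0.36663264 -0.86063338  0.78468312]
```

View pics/topz.png

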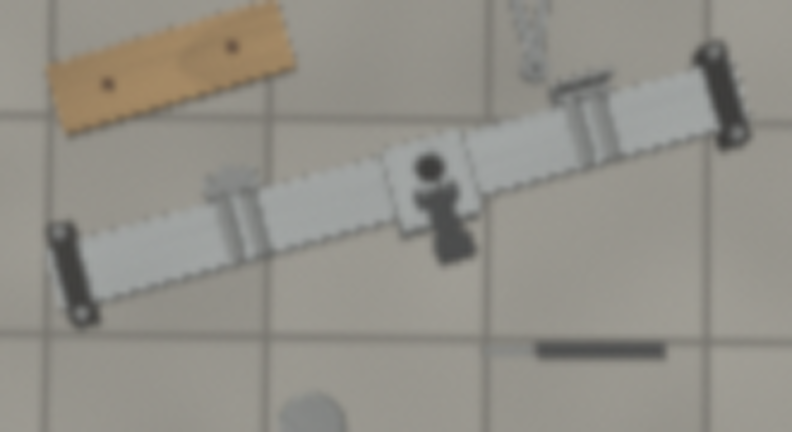

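View pics/sidez.png

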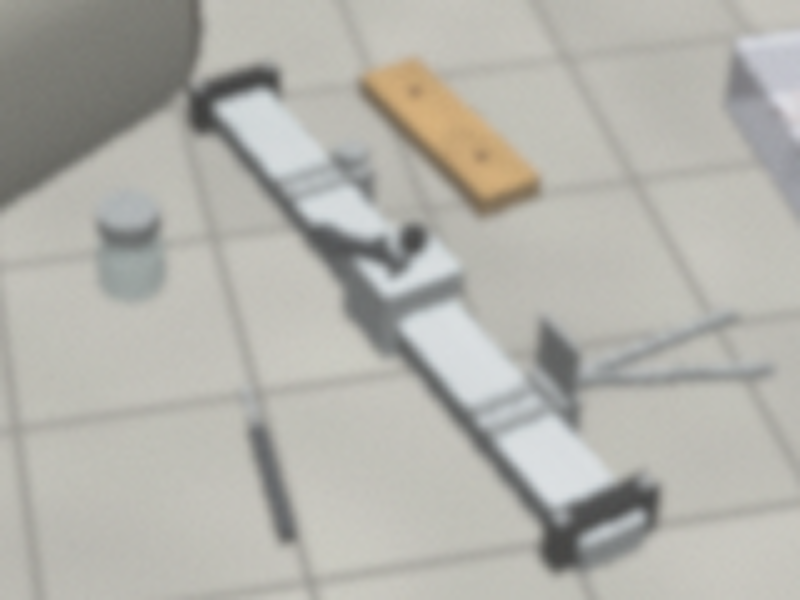

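Run:
```python
import numpy as np,pickle
from h import *
d=pickle.load(open("c0.pkl","rb"));c=d["top"]
f=lambda x,y,z:ray(c,204.6+x/4.8,134.6+y/4.8,z)
L=f(73,274,34);Rr=f(725,93,34)
m=(L+Rr)/2;v=L-Rr;print("L,R",L,Rr,"mid",m,"len",np.linalg.norm(v[:2]))
ey=v[:2]/np.linalg.norm(v[:2]);ex=np.array([ey[1],-ey[0]]);print("ex",ex,"ey",ey,np.degrees(np.arctan2(ey[1],ey[0]))-90)
def rl(n,p):q=p[:2]-m[:2];print(n,p[:2],"rail",q@ex,q@ey)
rl("knob",f(430,167,71));rl("notchR",f(593,129,27));rl("notchL",f(243,226,27));rl("pad",f(455,250,89));rl("jar",f(313,425,58));rl("plate",f(583,85,70))
s=d["side"];g=lambda x,y,z:ray(s,234.6+x/5,184.6+y/5,z)
rl("S knob",g(413,236,68));rl("S notchR",g(513,405,24));rl("S notchL",g(311,178,24));rl("S pad",g(318,235,85))
rl("SL",g(238,85,34));rl("SR",g(605,500,34))
```

```text
L,R [-2.07395994 -3.7845015  34.        ] [-4.78464378  5.48431614 34.        ] mid [-3.42930186  0.84990732 34.        ] len 9.65705894450002
ex [-0.95979715 -0.28069455] ey [ 0.28069455 -0.95979715] -163.6983378569721
knob [-8.33588544  2.74529944] rail 4.177298688236388 -3.196443230518738
notchR [-3.23708656  2.82636805] rail -0.7392694595853924 -1.8430475848101098
notchL [-2.0962149  -1.08091025] rail -0.7375230967995425 2.2273834522284255
pad [-7.42396791  4.44775109] rail 2.8241739387152283 -4.5744811919120565
jar [-0.27174735 -0.58377983] rail -2.62818364990229 2.2623571938533535
plate [-10.74796472   7.28294822] rail 5.218712207367366 -8.228723113027998
S knob [-22.35636784 -75.61659932] rail 39.62987584381125 68.07961078236296
S notchR [ -7.99744424 -22.20332747] rail 10.855407463881164 20.844176360609396
S notchL [ -6.01609315 -28.71171251] rail 10.780580556075206 27.647060221766928
S pad [-21.93650943 -95.91021402] rail 44.92320404255136 87.67521629981404
SL [ -7.61796075 -45.33206163] rail 16.98328997234517 43.14958841983886
SR [-12.74073119 -28.1550303 ] rail 17.078611310394884 25.22518895931828
```

Units slip: heights must be in metres.

Run:
```python
import numpy as np,pickle
from h import *
d=pickle.load(open("c0.pkl","rb"));c=d["top"]
f=lambda x,y,z:ray(c,204.6+x/4.8,134.6+y/4.8,z/1e3)
L=f(73,274,34);Rr=f(725,93,34)
m=(L+Rr)/2;v=L-Rr;print("L,R",L,Rr,"mid",m,"len",np.linalg.norm(v[:2]))
ey=v[:2]/np.linalg.norm(v[:2]);ex=np.array([ey[1],-ey[0]]);print("ex",ex,"ey",ey,np.degrees(np.arctan2(ey[1],ey[0]))-90)
def rl(n,p):q=p[:2]-m[:2];print(n,p[:2].round(4),"rail",(q@ex).round(4),(q@ey).round(4))
rl("knob",f(430,167,71));rl("notchR",f(593,129,27));rl("notchL",f(243,226,27));rl("pad",f(455,250,89));rl("jar",f(313,425,58));rl("plate",f(583,85,70))
s=d["side"];g=lambda x,y,z:ray(s,234.6+x/5,184.6+y/5,z/1e3)
rl("S knob",g(413,236,68));rl("S notchR",g(513,405,24));rl("S notchL",g(311,178,24));rl("S pad",g(318,235,85))
rl("SL",g(238,85,34));rl("SR",g(605,500,34))
```

```text
L,R [0.54718663 0.15317671 0.034     ] [ 0.66302192 -0.24290642  0.034     ] mid [ 0.60510427 -0.04486486  0.034     ] len 0.41267379262443965
ex [0.95979715 0.28069455] ey [-0.28069455  0.95979715] 16.30166214302791
knob [ 0.6107 -0.0618] rail 0.0006 -0.0178
notchR [ 0.6409 -0.1633] rail 0.0011 -0.1237
notchL [0.5785 0.0505] rail 0.0012 0.099
pad [ 0.5598 -0.0762] rail -0.0523 -0.0174
jar [0.457  0.0057] rail -0.128 0.0901
plate [ 0.661  -0.1524] rail 0.0235 -0.1189
S knob [ 0.6089 -0.0635] rail -0.0016 -0.019
S notchR [ 0.6407 -0.1613] rail 0.0015 -0.1218
S notchL [0.5758 0.0519] rail -0.001 0.1012
S pad [ 0.5519 -0.0709] rail -0.0584 -0.0101
SL [0.5471 0.1444] rail -0.0025 0.198
SR [ 0.6629 -0.2438] rail -0.0004 -0.2071
```

```bash
cat >> h.py <<'E'
m=np.array([0.6051,-0.0449]);YAW=16.3
def axes(yaw=None):
    a=np.radians(YAW if yaw is None else yaw);return np.array([np.cos(a),np.sin(a)]),np.array([-np.sin(a),np.cos(a)])
def W(x,y,z):
    ex,ey=axes();return np.r_[m+x*ex+y*ey,z]
def R2(p):
    ex,ey=axes();q=np.array(p)[:2]-m;return np.array([q@ex,q@ey,p[2]])
def state(r):
    s=r.sense();print("t",s["time_s"],"rail",R2(s["tcp_pos"]).round(4),"F",(np.array(s["wrist_force"])).round(2),"Frail",[round(float(np.array(s["wrist_force"])[:2]@e),2) for e in axes()]);return s
def plan(r,x,y,z):
    from scipy.spatial.transform import Rotation as Ro
    s=state(r);E=np.array(s["ee_rot"])
    ex,ey=axes();T=np.column_stack([np.r_[-ex,0],np.r_[ey,0],[0,0,-1]])
    dl=E.T@(W(x,y,z)-s["tcp_pos"])/0.1
    print("shift in tool, units",dl.round(3),"turn units",(np.degrees(Ro.from_matrix(E.T@T).as_rotvec())/45).round(4))
    print("in target tool axes",(T.T@(W(x,y,z)-s["tcp_pos"])/0.1).round(3))
E
python3 -c "
from station import r
from h import *
plan(r,-0.004,0.035,0.2)"
```

```text
t 0.1 rail [-0.5168 -0.4094  0.2216] F [-0.4  -1.04  0.34] Frail [-0.68, -0.89]
shift in tool, units [-5.475  4.008  0.223] turn units [ 0.0025 -0.0002  0.1046]
in target tool axes [-5.128  4.444  0.216]
```

```bash
python3 -m crank '[[1,[0,0,0],[0.0025,0,0.1046]],[1,[-0.36,0.31,0],[0,0,0]],[1,[-0.36,0.31,0],[0,0,0]],[1,[-0.36,0.31,0],[0,0,0]],[1,[-0.36,0.31,0],[0,0,0]],[1,[-0.36,0.31,0],[0,0,0]],[1,[-0.36,0.31,0],[0,0,0]],[1,[-0.36,0.31,0],[0,0,0]]]'
python3 -c "
from station import r
from h import *
plan(r,-0.004,0.035,0.2)"
```

```text
time_s: 0.9
tcp_pos: [0.4055, -0.3025, 0.222]
ee_rot: [[-0.96, -0.281, 0.0], [-0.281, 0.96, -0.002], [0.0, -0.002, -1.0]]
wrist_force: [0.3, -0.0, 0.1]
gripper_width: 0.357
t 0.9 rail [-0.2638 -0.1912  0.222 ] F [ 0.3  -0.01  0.09] Frail [0.29, -0.09]
shift in tool, units [-2.598  2.263  0.215] turn units [-0.0021 -0.0002 -0.    ]
in target tool axes [-2.598  2.262  0.22 ]
```

```bash
python3 -m crank '[[1,[-0.37,0.32,0.03],[0,0,0]],[1,[-0.37,0.32,0.03],[0,0,0]],[1,[-0.37,0.32,0.03],[0,0,0]],[1,[-0.37,0.32,0.03],[0,0,0]],[1,[-0.37,0.32,0.03],[0,0,0]],[1,[-0.37,0.32,0.03],[0,0,0]],[1,[-0.3,0.24,0.03],[0,0,0]],[1,[0,0,0],[0,0,0]]]'
python3 - <<'E'
from station import r
from h import *
import cv2,pickle
plan(r,-0.004,0.035,0.2)
d={n:r.capture(n) for n in("wrist","side","top")}
pickle.dump(d,open("c1.pkl","wb"))
cv2.imwrite("pics/w1.png",d["wrist"]["img"])
cv2.imwrite("pics/s1.png",cv2.resize(d["side"]["img"][165:315,215:415],None,fx=4,fy=4,interpolation=cv2.INTER_CUBIC))
E
```

```text
time_s: 1.7
tcp_pos: [0.5881, -0.0227, 0.1991]
ee_rot: [[-0.958, -0.285, -0.0], [-0.285, 0.958, -0.002], [0.001, -0.002, -1.0]]
wrist_force: [-0.8, 0.3, -0.1]
gripper_width: 0.006
t 1.7 rail [-0.0101  0.026   0.1991] F [-0.83  0.32 -0.11] Frail [-0.71, 0.54]
shift in tool, units [-0.061  0.089 -0.009] turn units [-0.002  -0.0012  0.006 ]
in target tool axes [-0.061  0.09  -0.009]
```

View pics/w1.png

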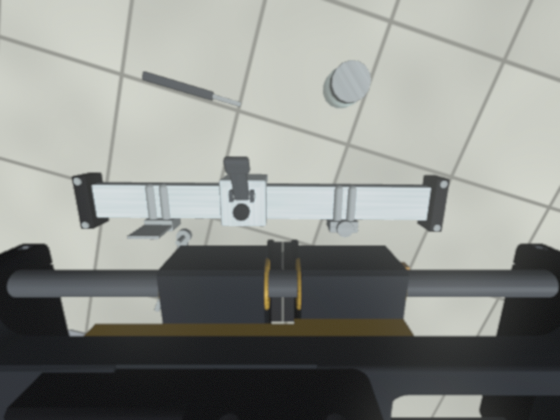

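View pics/s1.png

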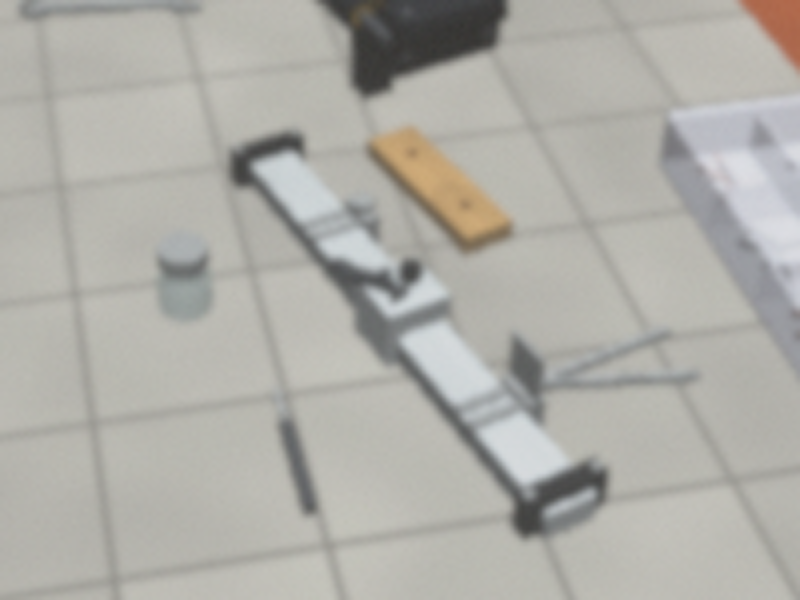

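Run:
```python
import pickle,cv2
from h import *
c=pickle.load(open("c1.pkl","rb"))["wrist"]
a=c["img"][140:260,60:460];cv2.imwrite("pics/w1z.png",cv2.resize(a,None,fx=2,fy=2,interpolation=cv2.INTER_CUBIC)); cv2.imwrite("pics/w1y.png",cv2.resize(a[:,:200],None,fx=4,fy=4,interpolation=cv2.INTER_CUBIC))
for n,u,v,z in [("BL",437,203,.034),("BR",90,202,.034),("knob",241,212,.071),("n1a",151,202,.027),("n1b",165,202,.027),("n2a",338,202,.027),("n2b",352,202,.027),("padmid",236,163,.089),("stopR",220,200,.054),("stopL",268,200,.054)]:
    print(n,R2(ray(c,u,v,z)).round(4))
```

```text
BL [-0.0046  0.2033  0.034 ]
BR [-0.0039 -0.1972  0.034 ]
knob [-0.0031 -0.0176  0.071 ]
n1a [-0.0025 -0.1299  0.027 ]
n1b [-0.0026 -0.1134  0.027 ]
n2a [-0.0036  0.0905  0.027 ]
n2b [-0.0037  0.107   0.027 ]
padmid [-0.0551 -0.018   0.089 ]
stopR [-0.0117 -0.0424  0.054 ]
stopL [-0.0119  0.0095  0.054 ]
```

View pics/w1y.png

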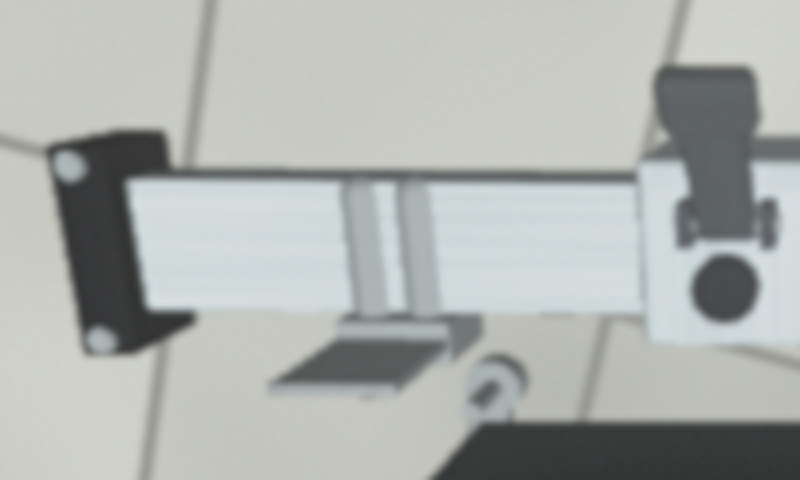

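```bash
python3 -m crank '[[1,[-0.04,0.14,0],[0,0,0]],[1,[0,0,0.4],[0,0,0]],[1,[0,0,0.4],[0,0,0]],[1,[0,0,0.4],[0,0,0]],[1,[0,0,0.36],[0,0,0]],[1,[0,0,0],[0,0,0]],[1,[0,0,0],[0,0,0]]]'
python3 - <<'E'
from station import r
from h import *
import cv2,pickle
plan(r,-0.006,0.03,0.042)
d={n:r.capture(n) for n in("wrist","side","top")}
pickle.dump(d,open("c2.pkl","wb"))
cv2.imwrite("pics/w2.png",d["wrist"]["img"])
cv2.imwrite("pics/s2.png",cv2.resize(d["side"]["img"][165:315,215:415],None,fx=4,fy=4,interpolation=cv2.INTER_CUBIC))
E
```

```text
time_s: 2.55
tcp_pos: [0.5866, -0.0125, 0.0455]
ee_rot: [[-0.96, -0.281, 0.001], [-0.281, 0.96, -0.002], [-0.0, -0.003, -1.0]]
wrist_force: [0.2, -0.2, 0.9]
gripper_width: 0.005
t 2.55 rail [-0.0087  0.0363  0.0455] F [ 0.16 -0.24  0.85] Frail [0.08, -0.27]
shift in tool, units [-0.027 -0.063  0.035] turn units [-0.0033  0.0001 -0.0001]
in target tool axes [-0.027 -0.063  0.035]
```

View pics/w2.png

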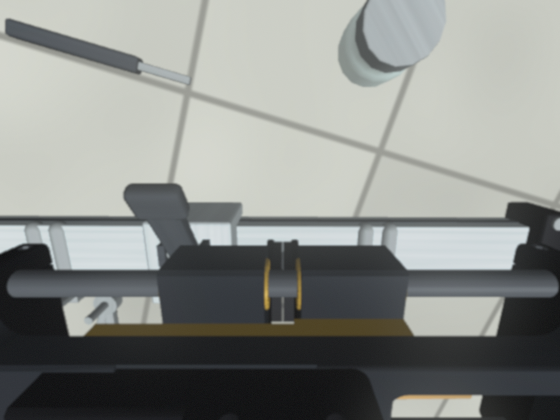

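View pics/s2.png

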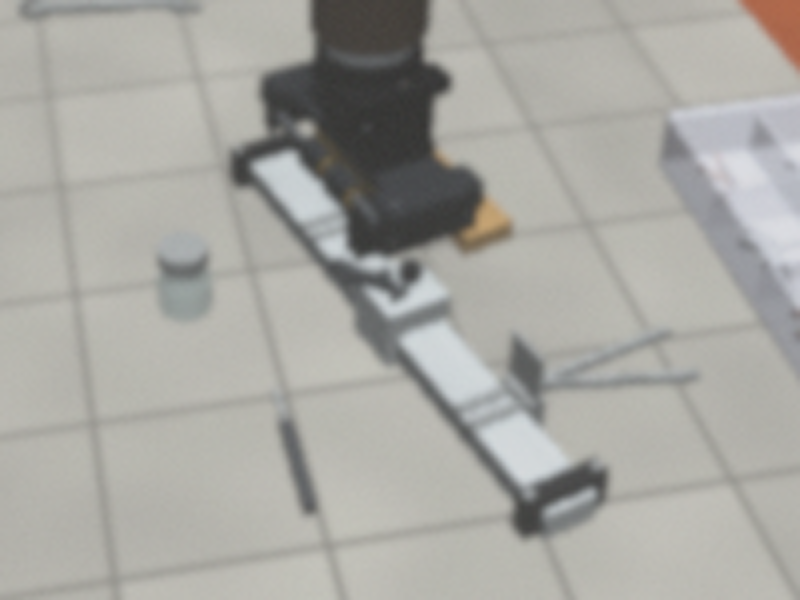

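```bash
python3 -m crank '[[1,[0,-0.05,0.03],[0,0,0]],[1,[0,-0.04,0],[0,0,0]],[1,[0,0,0],[0,0,0]]]'; python3 -m crank '[[1,[0,-0.04,0],[0,0,0]]]';python3 -m crank '[[1,[0,-0.04,0],[0,0,0]]]'; python3 -m crank '[[1,[0,-0.04,0],[0,0,0]]]'; python3 -m crank '[[1,[0,-0.04,0],[0,0,0]]]'
python3 -c "
from station import r
from h import *
plan(r,-0.009,-0.065,0.042)"
```

```text
time_s: 3.0
tcp_pos: [0.5892, -0.0213, 0.0423]
ee_rot: [[-0.96, -0.28, 0.002], [-0.28, 0.96, -0.002], [-0.001, -0.002, -1.0]]
wrist_force: [0.7, -0.1, 0.3]
gripper_width: 0.005
time_s: 3.1
tcp_pos: [0.5901, -0.0246, 0.042]
ee_rot: [[-0.96, -0.281, 0.001], [-0.281, 0.96, -0.002], [-0.0, -0.002, -1.0]]
wrist_force: [-0.3, -0.5, 0.6]
gripper_width: 0.005
time_s: 3.2
tcp_pos: [0.5912, -0.0286, 0.0419]
ee_rot: [[-0.96, -0.281, 0.001], [-0.281, 0.96, -0.002], [-0.0, -0.002, -1.0]]
wrist_force: [-0.1, 0.2, -0.3]
gripper_width: 0.004
time_s: 3.3
tcp_pos: [0.5923, -0.0325, 0.0417]
ee_rot: [[-0.96, -0.281, 0.001], [-0.281, 0.96, -0.002], [-0.0, -0.002, -1.0]]
wrist_force: [-0.9, 2.8, 1.6]
gripper_width: 0.004
time_s: 3.4
tcp_pos: [0.5934, -0.0362, 0.0417]
ee_rot: [[-0.96, -0.281, 0.0], [-0.281, 0.96, -0.002], [-0.0, -0.002, -1.0]]
wrist_force: [0.4, 2.1, 1.4]
gripper_width: 0.009
t 3.4 rail [-0.0088  0.0116  0.0417] F [0.38 2.07 1.36] Frail [0.95, 1.88]
shift in tool, units [ 0.002 -0.766 -0.001] turn units [-0.0021  0.     -0.    ]
in target tool axes [ 0.002 -0.766 -0.003]
```

```bash
python3 -m crank '[[1,[0,-0.1,0],[0,0,0]],[1,[0,-0.1,0],[0,0,0]],[1,[0,-0.1,0],[0,0,0]],[1,[0,-0.1,0],[0,0,0]],[1,[0,-0.1,0],[0,0,0]],[1,[0,-0.08,0],[0,0,0]],[1,[0,-0.06,0],[0,0,0]],[1,[0,-0.04,0],[0,0,0]]]'
python3 - <<'E'
from station import r
from h import *
import cv2,pickle
plan(r,-0.009,-0.075,0.042)
d={n:r.capture(n) for n in("wrist","side","top")}
pickle.dump(d,open("c3.pkl","wb"))
cv2.imwrite("pics/w3.png",d["wrist"]["img"])
cv2.imwrite("pics/s3.png",cv2.resize(d["side"]["img"][185:305,235:395],None,fx=5,fy=5,interpolation=cv2.INTER_CUBIC))
E
```

```text
time_s: 4.2
tcp_pos: [0.6124, -0.102, 0.0418]
ee_rot: [[-0.96, -0.28, 0.0], [-0.28, 0.96, -0.002], [0.0, -0.002, -1.0]]
wrist_force: [-0.4, 1.3, 0.2]
gripper_width: 0.007
t 4.2 rail [-0.009  -0.0569  0.0418] F [-0.45  1.32  0.17] Frail [-0.06, 1.39]
shift in tool, units [-0.    -0.181 -0.002] turn units [-0.0024 -0.0004 -0.0005]
in target tool axes [-0.    -0.181 -0.002]
```

View pics/w3.png

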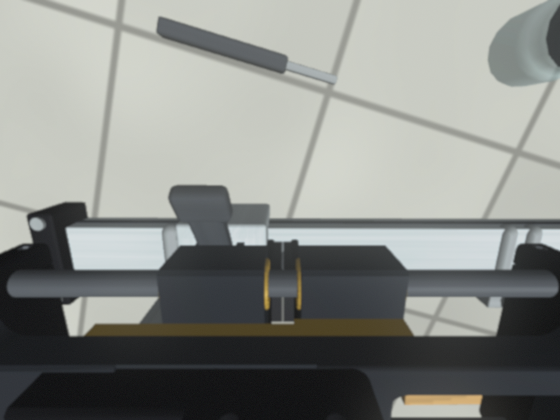

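View pics/s3.png

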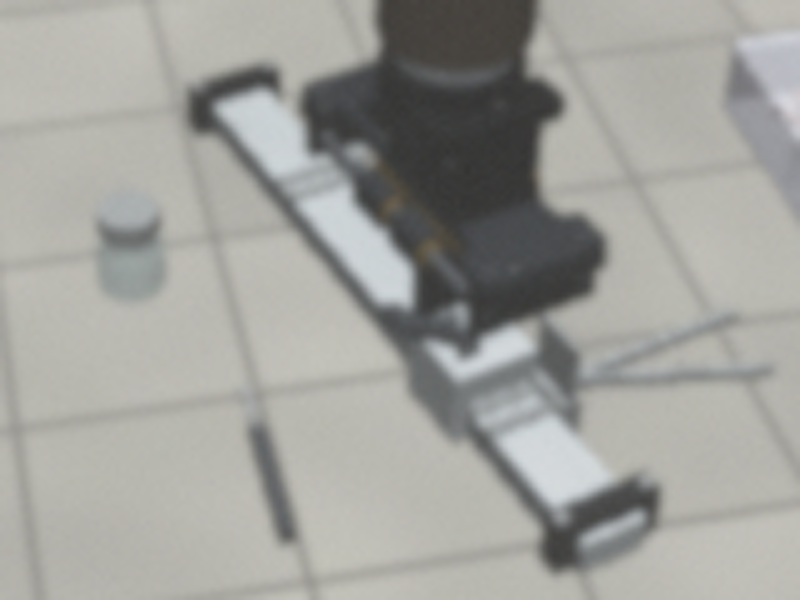

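```bash
python3 -m crank '[[1,[0,-0.04,0],[0,0,0]],[1,[0,-0.04,0],[0,0,0]],[1,[0,-0.02,0],[0,0,0]],[1,[0,0,0],[0,0,0]]]'|grep -v ee; python3 -m crank '[[1,[0,-0.02,0],[0,0,0]]]'|grep -v ee;python3 -m crank '[[1,[0,-0.02,0],[0,0,0]]]'|grep -v ee
python3 -c "
from station import r
from h import *
plan(r,-0.009,-0.08,0.042)"
```

```text
time_s: 4.75
tcp_pos: [0.6154, -0.1113, 0.042]
wrist_force: [0.3, 0.5, 0.2]
gripper_width: 0.008
time_s: 4.85
tcp_pos: [0.6158, -0.1127, 0.042]
wrist_force: [-1.2, 1.2, 0.1]
gripper_width: 0.004
time_s: 4.95
tcp_pos: [0.6164, -0.1147, 0.0419]
wrist_force: [-0.0, 1.4, -0.6]
gripper_width: 0.006
t 4.95 rail [-0.0088 -0.0702  0.0419] F [-0.    1.43 -0.55] Frail [0.4, 1.37]
shift in tool, units [ 0.002 -0.098 -0.   ] turn units [-0.0023  0.0002  0.0004]
in target tool axes [ 0.002 -0.098 -0.001]
```

```bash
for i in 1; do python3 -m crank '[[1,[0,-0.02,0],[0,0,0]]]'|grep -v ee; python3 -m crank '[[1,[0,-0.02,0],[0,0,0]]]'|grep -v ee;python3 -m crank '[[1,[0,-0.02,0],[0,0,0]]]'|grep -v ee; done
python3 -c "
from station import r
from h import *
plan(r,-0.009,-0.08,0.042)"
```

```text
time_s: 5.05
tcp_pos: [0.617, -0.1167, 0.042]
wrist_force: [-0.0, 2.0, 0.1]
gripper_width: 0.003
time_s: 5.15
tcp_pos: [0.6175, -0.1185, 0.042]
wrist_force: [-1.3, 5.6, 2.2]
gripper_width: 0.009
time_s: 5.25
tcp_pos: [0.6176, -0.1191, 0.042]
wrist_force: [-3.5, 13.0, 5.0]
gripper_width: 0.003
t 5.25 rail [-0.0088 -0.0747  0.042 ] F [-3.47 13.03  4.95] Frail [0.32, 13.48]
shift in tool, units [ 0.002 -0.053 -0.   ] turn units [ 0.0005 -0.     -0.0007]
in target tool axes [ 0.002 -0.053 -0.   ]
```

```bash
python3 -m crank '[[1,[0,0,0],[0,0,0]]]'|grep -v ee
python3 - <<'E'
from station import r
from h import *
import cv2,pickle
plan(r,-0.009,-0.08,0.042)
d={n:r.capture(n) for n in("wrist","side")}
pickle.dump(d,open("c4.pkl","wb"))
print(r.sense()["moment"])
cv2.imwrite("pics/w4.png",d["wrist"]["img"])
cv2.imwrite("pics/s4.png",cv2.resize(d["side"]["img"][185:305,235:395],None,fx=5,fy=5,interpolation=cv2.INTER_CUBIC))
E
```

```text
time_s: 5.35
tcp_pos: [0.6178, -0.1194, 0.042]
wrist_force: [-1.4, 4.3, 2.4]
gripper_width: 0.006
t 5.35 rail [-0.0088 -0.0751  0.042 ] F [-1.45  4.31  2.43] Frail [-0.18, 4.55]
shift in tool, units [ 0.002 -0.049 -0.   ] turn units [-0.0005 -0.0001 -0.    ]
in target tool axes [ 0.002 -0.049 -0.   ]
[1.53926826 0.36121035 0.01229484]
```

View pics/s4.png

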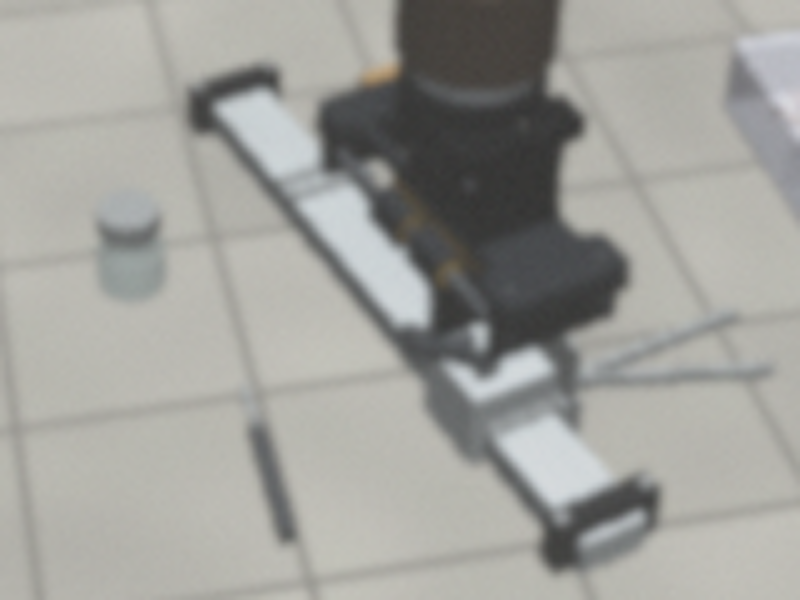

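View pics/w4.png

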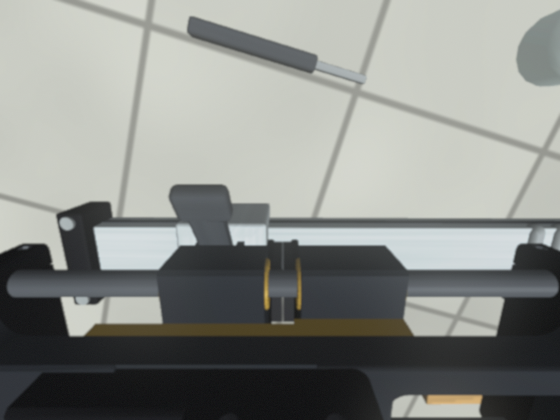

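```bash
python3 -m crank '[[1,[0,-0.01,0],[0,0,0]]]'|grep -v ee; python3 -m crank '[[1,[0,-0.01,0],[0,0,0]]]'|grep -v ee;python3 -m crank '[[1,[0,-0.01,0],[0,0,0]]]'|grep -v ee
python3 -c "
from station import r
from h import *
plan(r,-0.009,-0.08,0.042)"
```

```text
time_s: 5.55
tcp_pos: [0.6178, -0.1199, 0.042]
wrist_force: [-2.0, 9.7, 3.8]
gripper_width: 0.004
time_s: 5.65
tcp_pos: [0.6179, -0.12, 0.042]
wrist_force: [-2.6, 13.4, 4.5]
gripper_width: 0.005
time_s: 5.75
tcp_pos: [0.6182, -0.121, 0.042]
wrist_force: [-1.9, 8.5, 1.7]
gripper_width: 0.004
t 5.75 rail [-0.0088 -0.0767  0.042 ] F [-1.87  8.46  1.71] Frail [0.58, 8.65]
shift in tool, units [ 0.002 -0.033 -0.   ] turn units [ 0.0015 -0.0006  0.0002]
in target tool axes [ 0.002 -0.033 -0.   ]
```

```bash
python3 -m crank '[[1,[0,-0.01,0],[0,0,0]]]'|grep -v ee; python3 -m crank '[[1,[0,-0.01,0],[0,0,0]]]'|grep -v ee
python3 -c "
from station import r
from h import *
plan(r,-0.009,-0.08,0.042)"
```

```text
time_s: 5.85
tcp_pos: [0.6186, -0.1225, 0.042]
wrist_force: [-3.0, 7.0, 2.3]
gripper_width: 0.006
time_s: 5.95
tcp_pos: [0.6191, -0.124, 0.042]
wrist_force: [-0.9, 3.3, 1.9]
gripper_width: 0.006
t 5.95 rail [-0.0088 -0.0799  0.042 ] F [-0.95  3.26  1.87] Frail [0.01, 3.4]
shift in tool, units [ 0.002 -0.001 -0.   ] turn units [-0.0006 -0.0004  0.0007]
in target tool axes [ 0.002 -0.001 -0.   ]
```

Force is falling: near the crest.

```bash
python3 -m crank '[[1,[0,-0.01,0],[0,0,0]]]'|grep -v ee; python3 -m crank '[[1,[0,-0.005,0],[0,0,0]]]'|grep -v ee
python3 - <<'E'
from station import r
from h import *
import cv2,pickle
plan(r,-0.009,-0.08,0.042)
d={n:r.capture(n) for n in("wrist","side")}
pickle.dump(d,open("c5.pkl","wb"))
cv2.imwrite("pics/w5.png",d["wrist"]["img"])
cv2.imwrite("pics/s5.png",cv2.resize(d["side"]["img"][185:305,235:395],None,fx=5,fy=5,interpolation=cv2.INTER_CUBIC))
E
```

```text
time_s: 6.05
tcp_pos: [0.6195, -0.1256, 0.042]
wrist_force: [-1.1, 2.2, 0.8]
gripper_width: 0.005
time_s: 6.15
tcp_pos: [0.6199, -0.1269, 0.042]
wrist_force: [-1.0, 1.3, 0.3]
gripper_width: 0.006
t 6.15 rail [-0.0088 -0.0829  0.042 ] F [-1.04  1.26  0.35] Frail [-0.64, 1.5]
shift in tool, units [ 0.002  0.029 -0.   ] turn units [-0.0028  0.0001  0.0006]
in target tool axes [ 0.002  0.029 -0.   ]
```

View pics/w5.png

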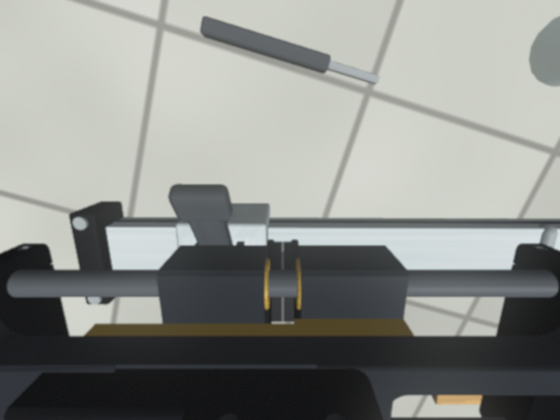

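```bash
python3 -m crank '[[1,[0,-0.005,0],[0,0,0]]]'|grep -v ee; python3 -m crank '[[1,[0,0,0],[0,0,0]]]'|grep -v ee
python3 - <<'E'
from station import r
from h import *
import cv2,pickle
plan(r,-0.009,-0.08,0.042)
d={n:r.capture(n) for n in("wrist","side")}
pickle.dump(d,open("c6.pkl","wb"))
cv2.imwrite("pics/w6.png",d["wrist"]["img"])
cv2.imwrite("pics/s6.png",cv2.resize(d["side"]["img"][185:305,235:395],None,fx=5,fy=5,interpolation=cv2.INTER_CUBIC))
E
```

```text
time_s: 6.35
tcp_pos: [0.6201, -0.1278, 0.0419]
wrist_force: [-0.1, 0.3, -0.1]
gripper_width: 0.008
time_s: 6.45
tcp_pos: [0.6201, -0.1277, 0.0419]
wrist_force: [0.1, -0.0, -0.2]
gripper_width: 0.005
t 6.45 rail [-0.0089 -0.0837  0.0419] F [ 0.08 -0.03 -0.23] Frail [0.06, -0.05]
shift in tool, units [ 0.001  0.037 -0.001] turn units [-0.0029  0.0002 -0.0002]
in target tool axes [ 0.001  0.037 -0.001]
```

View pics/w6.png

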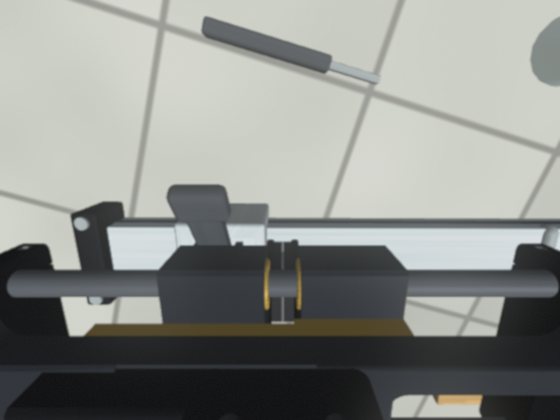

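```bash
python3 -m crank '[[1,[0,0.05,0],[0,0,0]],[1,[0,0.1,0],[0,0,0]],[1,[0,0.2,0],[0,0,0]],[1,[0,0.3,0],[0,0,0]],[1,[0,0,0],[0,0,0]]]'|grep -v ee
python3 - <<'E'
from station import r
from h import *
import cv2,pickle
state(r)
d={n:r.capture(n) for n in("wrist","side","top")}
pickle.dump(d,open("c7.pkl","wb"))
cv2.imwrite("pics/w7.png",d["wrist"]["img"])
cv2.imwrite("pics/s7.png",cv2.resize(d["side"]["img"][215:295,285:385],None,fx=7,fy=7,interpolation=cv2.INTER_CUBIC))
E
```

```text
time_s: 7.05
tcp_pos: [0.6006, -0.0618, 0.0419]
wrist_force: [1.0, -0.2, 0.0]
gripper_width: 0.006
t 7.05 rail [-0.009  -0.015   0.0419] F [ 0.97 -0.19  0.05] Frail [0.87, -0.46]
```

View pics/w7.png

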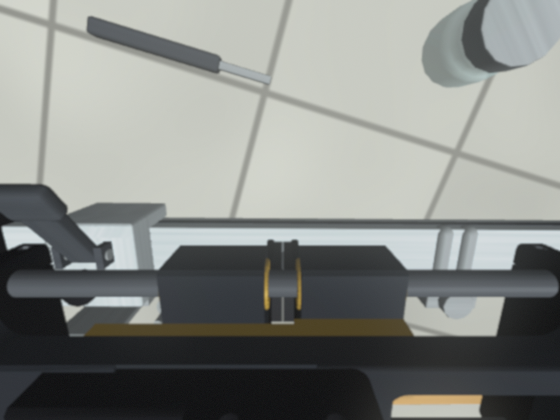

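View pics/s7.png

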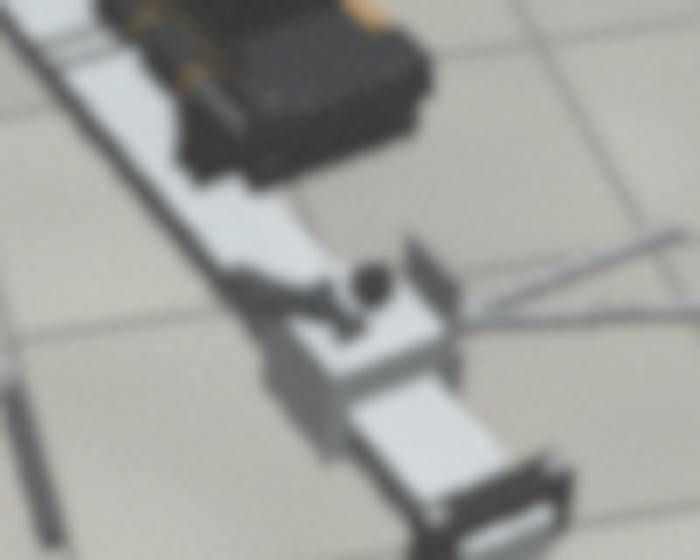

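```bash
python3 -m crank '[[1,[0,0,-0.4],[0,0,0]],[1,[0,0,-0.4],[0,0,0]],[1,[0.1,-0.3,-0.4],[0,0,0]],[1,[0.2,-0.3,-0.38],[0,0,0]],[1,[0,-0.3,0],[0,0,0]],[1,[0,0,0],[0,0,0]],[1,[0,0,0],[0,0,0]]]'|grep -v ee
python3 - <<'E'
from station import r
from h import *
import cv2,pickle
state(r)
d={n:r.capture(n) for n in("wrist","side","top")}
pickle.dump(d,open("c8.pkl","wb"))
cv2.imwrite("pics/w8.png",d["wrist"]["img"])
cv2.imwrite("pics/w8z.png",cv2.resize(d["wrist"]["img"][120:250,140:340],None,fx=4,fy=4,interpolation=cv2.INTER_CUBIC))
E
```

```text
time_s: 7.9
tcp_pos: [0.5982, -0.1582, 0.197]
wrist_force: [0.1, 0.1, -0.8]
gripper_width: 0.005
t 7.9 rail [-0.0385 -0.1068  0.197 ] F [ 0.09  0.15 -0.79] Frail [0.13, 0.12]
```

View pics/w8.png

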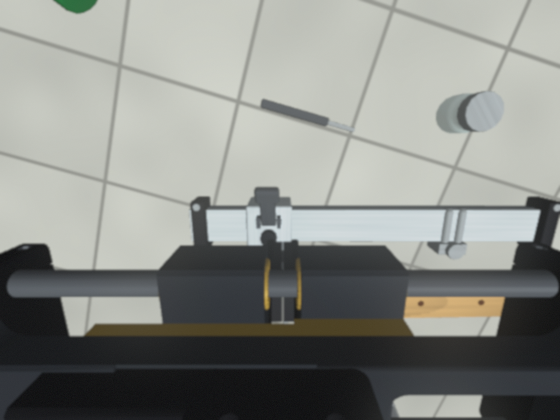

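View pics/w8z.png

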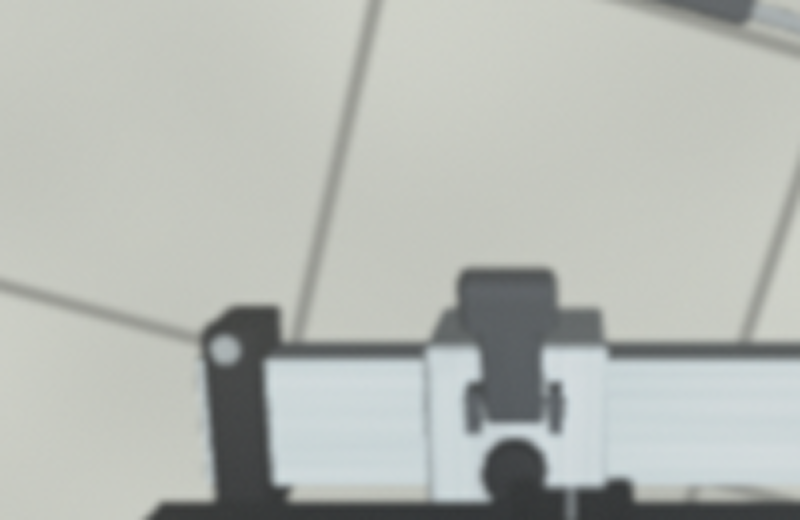

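Run:
```python
import pickle,cv2
from h import *
c=pickle.load(open("c8.pkl","rb"))["wrist"]
g=lambda x,y,z:R2(ray(c,139.6+x/4,119.6+y/4,z)).round(4)
print("knob",g(514,470,.071),"stop edges",g(430,400,.054),g(607,400,.054),"BR inner edge low",g(268,415,.024),"pad",g(507,285,.089))
for u in(446,460):print("lowridge",R2(ray(c,u,222,.027)).round(4))
w=pickle.load(open("c1.pkl","rb"))["wrist"]
h=lambda x,y,z:R2(ray(w,59.6+x/4,139.6+y/4,z)).round(4)
print("w1: knob",h(725,288,.071),"inner edge",h(137,245,.024),"ridges",h(365,245,.027),h(420,245,.027))
cv2.imwrite("pics/w1lz.png",cv2.resize(w["img"][170:240,310:460],None,fx=5,fy=5,interpolation=cv2.INTER_CUBIC))
cv2.imwrite("pics/w8lz.png",cv2.resize(c["img"][180:270,420:560],None,fx=5,fy=5,interpolation=cv2.INTER_CUBIC))
```

```text
knob [-0.0049 -0.1228  0.071 ] stop edges [-0.019  -0.1464  0.054 ] [-0.0189 -0.098   0.054 ] BR inner edge low [-0.0052 -0.1993  0.024 ] pad [-0.058  -0.1228  0.089 ]
lowridge [-0.0072  0.087   0.027 ]
lowridge [-0.0071  0.1036  0.027 ]
w1: knob [-0.0035 -0.0177  0.071 ] inner edge [-0.0029 -0.1992  0.024 ] ridges [-0.0039 -0.1299  0.027 ] [-0.004  -0.1137  0.027 ]
```

View pics/w8lz.png

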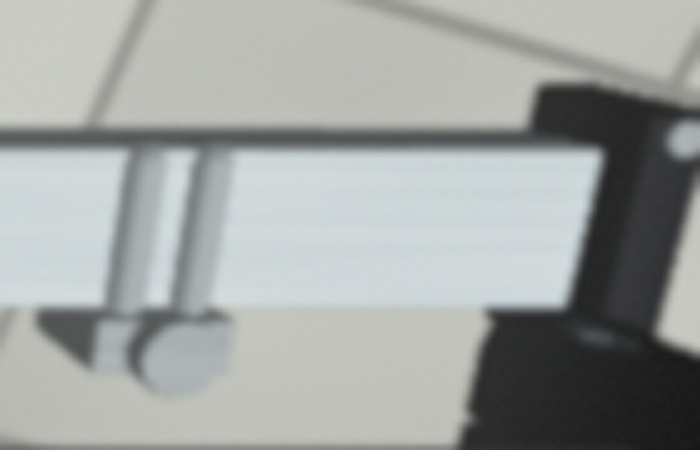

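View pics/w1lz.png

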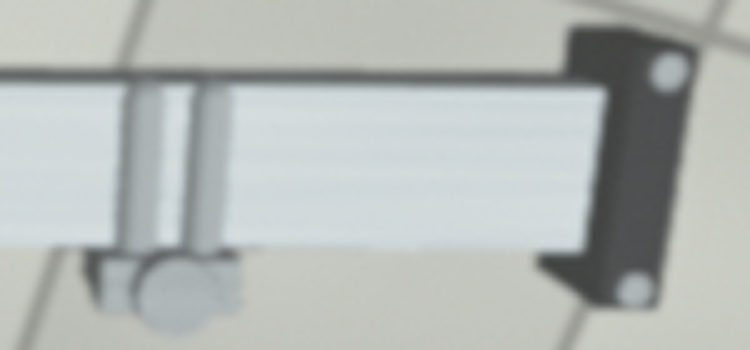

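```bash
python3 -m crank '[[1,[0.21,-0.16,0],[0,0,0]],[1,[0,0,0.4],[0,0,0]],[1,[0,0,0.4],[0,0,0]],[1,[0,0,0.1],[0,0,0]],[1,[0,0,0],[0,0,0]],[1,[0,0,0],[0,0,0]]]'|grep -v ee
python3 - <<'E'
from station import r
from h import *
import cv2,pickle
plan(r,-0.06,-0.1225,0.1)
d={n:r.capture(n) for n in("wrist","side")}
cv2.imwrite("pics/w9.png",d["wrist"]["img"])
cv2.imwrite("pics/s9.png",cv2.resize(d["side"]["img"][195:295,265:385],None,fx=6,fy=6,interpolation=cv2.INTER_CUBIC))
E
```

```text
time_s: 8.65
tcp_pos: [0.5845, -0.1784, 0.1091]
wrist_force: [0.5, -0.1, 0.3]
gripper_width: 0.005
t 8.65 rail [-0.0573 -0.1224  0.1091] F [ 0.49 -0.1   0.26] Frail [0.44, -0.24]
shift in tool, units [ 0.028 -0.001  0.09 ] turn units [-0.0046  0.0027  0.0021]
in target tool axes [ 0.027 -0.001  0.091]
```

View pics/w9.png

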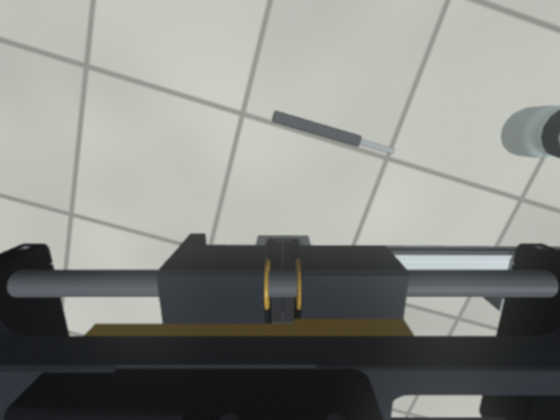

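View pics/s9.png

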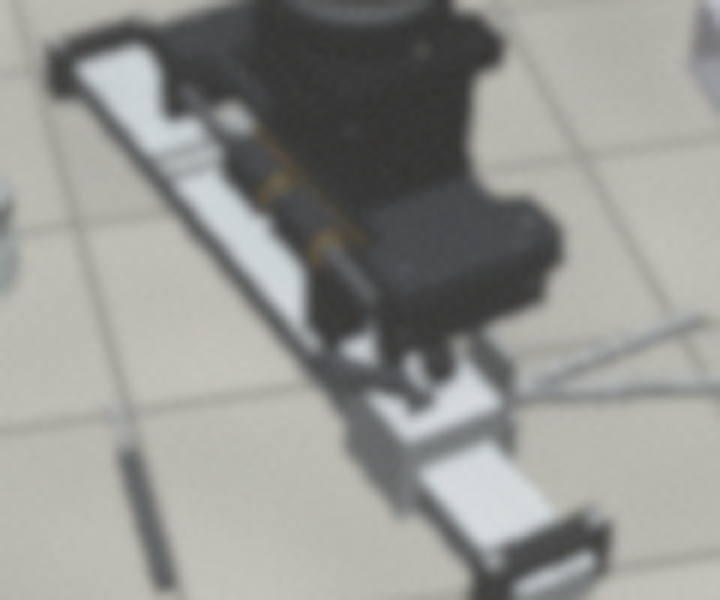

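```bash
python3 -m crank '[[1,[0.03,0,0.1],[0,0,0]],[1,[0,0,0.05],[0,0,0]],[1,[0,0,0.05],[0,0,0]],[1,[0,0,0],[0,0,0]]]'|grep -v ee; python3 -m crank '[[1,[0,0,0.04],[0,0,0]],[1,[0,0,0.04],[0,0,0]],[1,[0,0,0.04],[0,0,0]]]'|grep -v ee;python3 -m crank '[[1,[0,0,0.04],[0,0,0]],[1,[0,0,0.03],[0,0,0]]]'|grep -v ee
python3 -c "
from station import r
from h import *
plan(r,-0.06,-0.1225,0.063)"
```

```text
time_s: 9.15
tcp_pos: [0.5795, -0.1796, 0.0867]
wrist_force: [0.2, 0.2, -0.6]
gripper_width: 0.006
time_s: 9.45
tcp_pos: [0.5802, -0.1795, 0.0752]
wrist_force: [-1.7, 0.0, 2.2]
gripper_width: 0.003
time_s: 9.65
tcp_pos: [0.5801, -0.1795, 0.0679]
wrist_force: [-1.4, 0.2, 1.2]
gripper_width: 0.009
t 9.65 rail [-0.0617 -0.1221  0.0679] F [-1.35  0.19  1.2 ] Frail [-1.25, 0.56]
shift in tool, units [-0.017 -0.004  0.049] turn units [-0.0022 -0.0003  0.0001]
in target tool axes [-0.017 -0.004  0.049]
```

```bash
python3 -m crank '[[1,[0,0,0.03],[0,0,0]]]'|grep -v ee; python3 -m crank '[[1,[0,0,0.02],[0,0,0]]]'|grep -v ee; python3 -m crank '[[1,[0,0,0.01],[0,0,0]]]'|grep -v ee; python3 -m crank '[[1,[0,0,0],[0,0,0]]]'|grep -v ee
```

```text
time_s: 9.75
tcp_pos: [0.5802, -0.1795, 0.0651]
wrist_force: [-0.2, 0.2, 1.2]
gripper_width: 0.001
time_s: 9.85
tcp_pos: [0.5802, -0.1795, 0.0632]
wrist_force: [-1.5, 0.9, 7.2]
gripper_width: 0.006
time_s: 9.95
tcp_pos: [0.5802, -0.1797, 0.0632]
wrist_force: [-3.1, -0.6, 7.6]
gripper_width: 0.007
time_s: 10.05
tcp_pos: [0.5802, -0.1797, 0.0633]
wrist_force: [-2.3, -0.4, 4.8]
gripper_width: 0.005
```

Firm stop at z = 63 mm, as it must be. One more slight press, hold, then lift straight up.

```bash
python3 -m crank '[[1,[0,0,0.01],[0,0,0]],[1,[0,0,0],[0,0,0]],[1,[0,0,0],[0,0,0]]]'|grep -v ee; python3 -m crank '[[1,[0,0,-0.1],[0,0,0]],[1,[0,0,-0.3],[0,0,0]],[1,[0,0,-0.4],[0,0,0]],[1,[0,0,-0.4],[0,0,0]],[1,[0.4,0,-0.2],[0,0,0]],[1,[-0.4,0,0],[0,0,0]],[1,[-0.4,0,0],[0,0,0]],[1,[0,0,0],[0,0,0]]]'|grep -v ee
python3 - <<'E'
from station import r
from h import *
import cv2,pickle
state(r)
d={n:r.capture(n) for n in("wrist","side","top")}
pickle.dump(d,open("c10.pkl","wb"))
cv2.imwrite("pics/w10.png",d["wrist"]["img"])
cv2.imwrite("pics/s10.png",cv2.resize(d["side"]["img"][185:305,235:395],None,fx=5,fy=5,interpolation=cv2.INTER_CUBIC))
E
```

```text
time_s: 10.35
tcp_pos: [0.5803, -0.1799, 0.0631]
wrist_force: [-3.8, -1.2, 8.9]
gripper_width: 0.007
time_s: 11.15
tcp_pos: [0.622, -0.1668, 0.2012]
wrist_force: [-0.2, -0.4, -0.6]
gripper_width: 0.005
t 11.15 rail [-0.018  -0.1218  0.2012] F [-0.18 -0.43 -0.65] Frail [-0.3, -0.36]
```

View pics/w10.png

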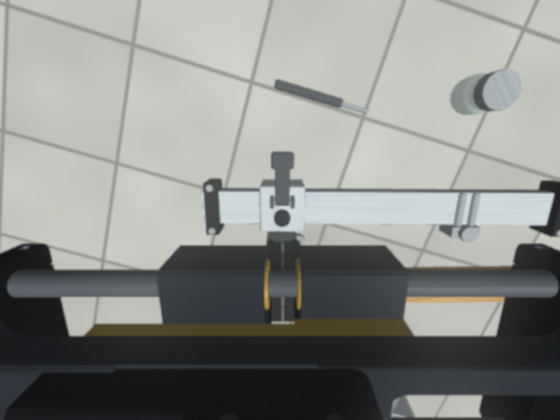

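View pics/s10.png

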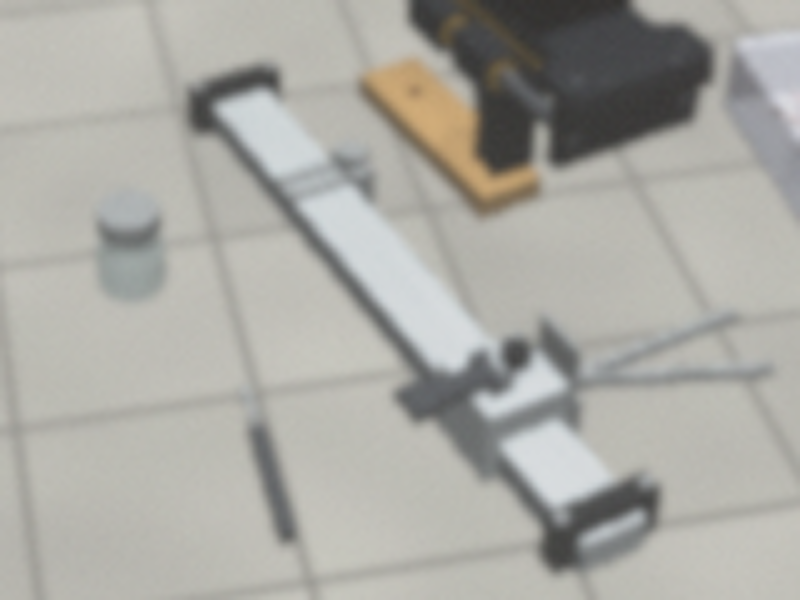

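Run:
```python
import pickle
from h import *
d=pickle.load(open("c10.pkl","rb"));c=d["wrist"]
for n,u,v,z in [("knob",282,217.5,.071),("pad",283,160,.063),("BRinner",219.5,210,.024),("low a",461,208,.027),("low b",475,208,.027)]:print(n,R2(ray(c,u,v,z)).round(4))
s=d["side"];g=lambda x,y,z:R2(ray(s,234.6+x/5,184.6+y/5,z)).round(4)
print("side knob",g(516,351,.068),"pad centre",g(425,398,.062))
from station import r
print(r.sense()["time_s"]); r.finish_job()
```

```text
knob [-0.0041 -0.1233  0.071 ]
pad [-0.0628 -0.1224  0.063 ]
BRinner [ 0.0009 -0.1989  0.024 ]
low a [-0.0031  0.0894  0.027 ]
low b [-0.0032  0.106   0.027 ]
side knob [-0.0018 -0.1239  0.068 ] pad centre [-0.0589 -0.126   0.062 ]
11.3
the job is handed in; nothing more can be done
```

I pushed the stop with the shut fingertips into the notch at the tall-plate clamp on the right. I then pressed the lever down until it hit its firm stop, lifted the hand clear and handed the job in at 11.3 s.

- **Stop:** the last wrist picture puts the knob at rail y ≈ -123 mm. I had measured the notch at -122 mm before the push. The push force peaked, fell away at the crest and dropped to zero as the stop left the finger.
- **Side camera:** it put the knob at -124 mm, against its own earlier notch reading of -122 mm. The difference is about the calibration error.
- **Lever:** the finger met the firm stop at 63 mm above the bench with about 9 N on it. Afterwards the pad sat about 59 mm (wrist) and 57 mm (side) from the knob, against 60 mm expected when down.
- **Pin height:** I did not measure it directly. It follows only from the stop's position and how the force behaved.
- **Higher force than described:** the push near the crest briefly read about 13.5 N, against the 8–9 N expected.
- **Bystanders:** I never went near the tools, and the punch, jar, strip and compass showed no visible shift in the last pictures. I did not re-measure the mallet or spanner.

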